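# Unclamp a glued printing block and show its face to the phone camera

### The arm

A 6-joint arm with a two-finger parallel gripper is mounted at the origin on a cart in front of the work surface, level with it; the furniture and walls round the work are solid. World frame = base frame: x ahead of the robot, y to its left, z up, the work surface at z = 0. Lengths are in m, angles in degrees, forces in N, time in s.
With the tool pointing down it reaches from about 0.4 to 0.825 m from the base axis. Payload 7 kg.
Tool frame: the origin (TCP) lies on the centre line of the jaws, within the pads' length; the fingertips stand 8 mm ahead of it and the grasp point (between the pads) lies 11 mm behind it (r.tcp_to_tips is the distance from the TCP to the fingertips, in m); z points along the fingers, y is the direction in which the jaws open and shut (so a half turn about z gives the same grasp; the last joint's range is limited). The gripper opens to 88 mm and grips with 3 to 60 N. Pads are 19 mm wide; open, the fingers measure 130 mm over their backs; the gripper's body (78 mm by 193 mm) begins 47 mm behind the grasp point.
Start: joints at [-58.149, 20.546, 0.682, 0, -70.136, -16.507], TCP at [0.179, -0.651, 0.235] pointing down, gripper open.
Joint ranges: [-176.03, 176.03], [-82.01, 121.73], [-58.28, 71.71], [-173.87, 95.51], [-174.79, -0.11], [-173.66, 173.66]. Speed limits (degrees/s): [136.94, 136.94, 172.46, 180, 180, 180].

### API

Orientations are given as [roll, pitch, yaw] about the fixed x, y, z axes, in that order (R = Rz(yaw) Ry(pitch) Rx(roll)).
In Python, from plant import r gives the robot as it stands.
- The arm moves only by the tool drive_tool, never from a script. Its argument "plan" is text: rows parted by semicolons, each of 4 numbers parted by spaces: the shift along the tool's x, y, z in cm, then the turn about the tool's z in rad. A call has 1 to 8 rows; each row is the pose to reach, as a shift and turn from the pose commanded when the call began, along the tool's axes at that moment; what a row does not reach only later rows make up. A row lasts 1/8 s, in which the tool goes at most 62.5 mm and 10.7 degrees, less where a joint would pass 70% of its speed; a pose out of reach is approached as far as the arm can. A call with a gripper value outside its range is refused whole. "fingers" is the closure, from -1 (fully open) to 1 (shut), set as the call begins (left out, the last holds). The fingers move at their own pace and stop on an object; "squeeze" is the grip in N (left out, the last holds). Time passes only in rows, so rows that repeat a pose let the fingers close. It gives the time, the measured TCP pose, the force and the opening at its end, in the units of the state.
- r.get_state(): the state, without advancing time (a new reading comes with each control period).
- r.capture(name): name is "scene" or "top" or "wrist"; returns a dict with "frame" (384x512x3 uint8, red, green, blue), "fovy" (degrees; the focal length in pixels is half the picture's height over the tangent of half this angle, whatever the lens; pixels are square), "cx", "cy" (the principal point, pixels), "rvec" (rotation vector, rad) and "tvec" (3), from world to camera coordinates, as OpenCV has them. Camera axes: x right, y down, z forward; pixel columns grow to the right and rows downward; lengths in m; the calibration is good to about 2 mm. A picture is of the moment at which its call begins. There is no depth.
- r.close_job(): hands the job in, once; it reports no verdict.
The state is a dict: "time_s": time; "joints": joint angles; "qd": joint speeds; "joint_torque": joint torques, N m; "tcp_pos": TCP position; "eef_rot": TCP orientation; "contact_force": force on the tool from outside, world axes, zero at the start; "moment": the same for the moment, N m; "gripper_width": finger opening in m.
Only numpy, scipy, OpenCV 4.12 (cv2) and the standard library are available. Lean on these libraries where they do the work, as an engineer would, in place of code of your own. Each camera call takes 0.05 s, during which the arm holds its last target. There are 200 camera calls.

### The job

The glue on the fabric-printing block has set: turn the wing knobs of both hook clamps on the gluing jig anticlockwise to their end stops so that the hooks swing clear, then lift the block out by its handle. Hold it up in the air for the phone's front camera, with the carved face square to the lens, centred on it and 15 cm away, the block's long side level along the width of the phone, so that we can check the edges for lifting. Finish while still holding it there, still; do not touch the phone or its stand, and leave the clamps open and the other things on the worktop where they are.

Things in the scene. Friction and masses are not known exactly. Their poses are not given: they have to be found in the camera images.
- jig: gluing jig: wooden board 130 (x) x 250 (y) x 16 mm, fixed; origin: centre of its underside, worktop height. In the middle a cork bed, top at 18 mm, in low fences (top 26 mm, 2 mm clear of the block). A steel hook clamp on a captive upright bolt stands 74 mm from the centre along +y (a) and -y (b), each with a stop pin, top at 53 mm, beside it.
- clamp_a (a joint): hook clamp at the jig's +y end: 0 = hook over the block, pointing to the jig's centre; grows as the knob is turned anticlockwise seen from above; end stop 1.45 rad (hook clear, at its pin). Stands at 0.03 to 0.2 at first, light friction (about 0.05 N m), stays where left, rises 2 mm per rad.
- clamp_b (a joint): the same at the jig's -y end; also opens anticlockwise seen from above.
- clamp_a_grip (a point): point on clamp a's turning axis in its wing knob, 78 mm above the worktop when clamped; turns with it. The wing is an upright black bar 46 mm long (this point's y), 12 mm thick (x), from 16 mm below to 12 mm above this point: pinch the 12 mm from above. Under it a hub 24 mm across; the hook arm, 14 mm wide, lies along the wing's line, its top 22 mm below this point.
- clamp_b_grip (a point): the same for clamp b.
- block: printing block, 0.17 to 0.34 kg, carved face down on the cork. Origin: centre of the carved face (underside); z points from face to handle, y along the long side. Wooden mount 70 (x) x 110 (y), top 26.5 mm above the face; bar handle 24 mm thick (x), 56 long (y), top 76.5 mm above the face, with a foot 34 x 64 mm up to 30 mm. Same after a half turn about z.
- phone_lens (a point): front camera lens, near the upper short edge of the phone's dark screen, mid-width. z: out of the screen along the lens axis, towards the robot and up (46 to 58 degrees above level); y: level, along the phone's width; x: up along the phone's length. Phone 148 x 72 x 8.5 mm, upper edge 11 mm above the lens along x.
- phone_stand: folding aluminium desk stand carrying the phone, fixed on the worktop; foot plate 110 x 80 mm; origin: worktop height under its tilt hinge; -x is the side the phone faces.
- fabric_glue: bystander: red glue tube, 36 x 136 x 26 mm, lying on the worktop between the jig and the robot; origin at the middle of its underside
- masking_tape: bystander: roll of masking tape, 100 mm across, 25 mm high, lying flat behind the jig; origin at the middle of its underside
- spool_cream: bystander: wooden thread spool, pale thread, 36 mm across, 50 mm high, standing beyond the jig; origin at the middle of its underside
- spool_green: bystander: wooden thread spool, darker thread, 36 mm across, 50 mm high, standing beyond the jig; origin at the middle of its underside
- rotary_cutter: bystander: rotary cutter, 45 x 158 x 16 mm, lying on the near right part of the worktop; origin at the middle of its underside
- spectacles: bystander: folded-open spectacles, 141 x 142 x 42 mm, lying to the left beyond the jig; origin at the middle of its underside
- button_pot: bystander: round lidded pot, 66 mm across, 30 mm high, standing between the jig and the phone; origin at the middle of its underside
Not all that is in view belongs to the job. Of the things that look like the block, the largest one is meant.

How it is judged (in metres and radians):
On the way, in this order (a step that is already met when the one before it is completed fails the run):
1. both clamps turned to their end stops, the block still lying in the jig (value of joint each of clamp_a, clamp_b above 1.35 rad and z of block in the frame of jig below 0.024 m and horizontal distance between block and jig below 0.01 m), for 0.2 s.
2. the block lifted clear of the jig in the fingers (height (world z) of block above 0.06 m and contact force between the fingers and block above 2 N and contact force between block and jig below 0.2 N), for 0.2 s.
At the end, for the whole second after the job is handed in: Fingers hold the still block (over 2 N), off the jig, face over 12 cm up. Face centre 12.5 to 17.5 cm out along the lens axis and within 2.5 cm of it each way; face within 0.2 rad of square to the lens and turned to it; long side within 0.2 rad of the phone's width. Both clamps over 1.35 rad (value of joint each of clamp_a, clamp_b above 1.35 rad and contact force between the fingers and block above 2 N and contact force between block and jig below 0.2 N and x of block in the frame of phone_lens between -0.025 and 0.025 m and y of block in the frame of phone_lens between -0.025 and 0.025 m and z of block in the frame of phone_lens between 0.125 and 0.175 m and angle between the z axis of block and the z axis of phone_lens, either way round below 0.2 rad and angle between the y axis of block and the y axis of phone_lens, either way round below 0.2 rad and angle between block's own z axis and vertical below 1.1 rad and height (world z) of block above 0.12 m and linear speed of block below 0.02 m/s and angular speed of block below 0.1 rad/s); the arm keeps its last pose, push and grip.
It fails at once if the phone or its stand is touched (contact force between phone_stand and anything else above 1 N).
It fails at once if the block is pulled at while a clamp still holds it (lifted over 1 cm, or shoved out of its fences) ((z of block in the frame of jig above 0.028 m or horizontal distance between block and jig above 0.015 m) and value of joint any of clamp_a, clamp_b below 1.2 rad).
It fails at once if another thing on the worktop is moved by more than 2 cm (distance of any of fabric_glue, masking_tape, spool_cream, spool_green, rotary_cutter, spectacles, button_pot from where it was at the start of the episode above 0.02 m).
It also fails if it takes over 64 s, if anything falls off the work surface, if the arm or the gripper's body presses on something with over 40 N, if the wrist force passes 120 N, or if a joint passes its speed limit or range.

## Working session

There is one attempt and no reset: what is moved stays moved. The work goes in short steps, Python scripts to look and compute and a tool call to move; the robot and the scene stay as the last step left them, time stands still between calls to the robot, and variables do not carry over. Pictures are saved under pics/ and viewed, about 8 in all and at most 12, crops included, and the job is handed in when it is done.

Besides the shell and the picture viewer there is one more tool, called after "Emit:" in YAML: its name, and indented under it one key for each argument. drive_tool: Moves the arm, as the interface text tells. Its arguments: {"type":"object","properties":{"plan":{"type":"string"},"fingers":{"type":"number"},"squeeze":{"type":"number"}},"required":["plan"]}

```bash
ls; mkdir -p pics; cat > h.py <<'E'
import numpy as np, cv2
from plant import r
from scipy.spatial.transform import Rotation as Ro
def cam(n):
    c=r.capture(n); h=c["frame"].shape[0]
    f=h/2/np.tan(np.radians(c["fovy"])/2)
    K=np.array([[f,0,c["cx"]],[0,f,c["cy"]],[0,0,1]])
    R=cv2.Rodrigues(np.array(c["rvec"],float))[0]; t=np.array(c["tvec"],float).ravel()
    return c["frame"],K,R,t
def save(n,fr): cv2.imwrite("pics/"+n+".png",fr[:,:,::-1])
def ray(K,R,t,u,v):
    d=R.T@np.linalg.solve(K,[u,v,1.]); return -R.T@t,d/np.linalg.norm(d)
def atz(K,R,t,u,v,z):
    o,d=ray(K,R,t,u,v); return o+d*(z-o[2])/d[2]
def proj(K,R,t,P):
    q=(K@(R@np.atleast_2d(P).T+t[:,None])); return (q[:2]/q[2]).T
def tri(rays):
    A=sum(np.eye(3)-np.outer(d,d) for o,d in rays); b=sum((np.eye(3)-np.outer(d,d))@o for o,d in rays)
    return np.linalg.solve(A,b)
E
python3 - <<'E'
from h import *
import pickle
d={}
for n in("scene","top","wrist"):
    d[n]=cam(n); fr,K,R,t=d[n]; print(n,K[0,0],K[:2,2],(-R.T@t).round(3),R[2].round(3))
    save("0"+n,cv2.resize(fr,None,fx=1.5,fy=1.5,interpolation=cv2.INTER_CUBIC))
pickle.dump(d,open("d0.pkl","wb"))
print(r.get_state())
E
```

```text
pics
scene 349.5760458850255 [255.90995837 194.7840559 ] [-0.056  1.145  0.814] [ 0.4   -0.758 -0.515]
top 482.4464045790237 [251.71787488 192.10543333] [0.404 0.089 1.705] [ 0.064 -0.003 -0.998]
wrist 273.51239869233495 [253.48465115 189.18124624] [ 0.1   -0.672  0.384] [ 0.286  0.08  -0.955]
{'time_s': 0.15, 'joints': array([-5.81509916e+01,  2.05808229e+01,  6.45368766e-01, -1.30471521e-02,
       -7.01353472e+01, -1.65101418e+01]), 'qd': array([ 0.01999949, -0.10931325,  0.25004009, -0.03473612,  0.06023018,
       -0.1176198 ]), 'joint_torque': array([-1.42955138e-03, -5.83274817e+01,  2.93291295e+01,  7.00116277e+00,
        8.78925581e-03, -1.07748840e-04]), 'tcp_pos': array([ 0.17846382, -0.6506096 ,  0.23385279]), 'eef_rot': array([ 1.79928632e+02, -8.36119209e-03, -1.64665569e+02]), 'contact_force': array([0.17933015, 0.54088122, 0.4506003 ]), 'moment': array([ 0.00698637, -0.0318448 ,  0.01127921]), 'gripper_width': 0.08755414552163683}
```

View pics/0scene.png

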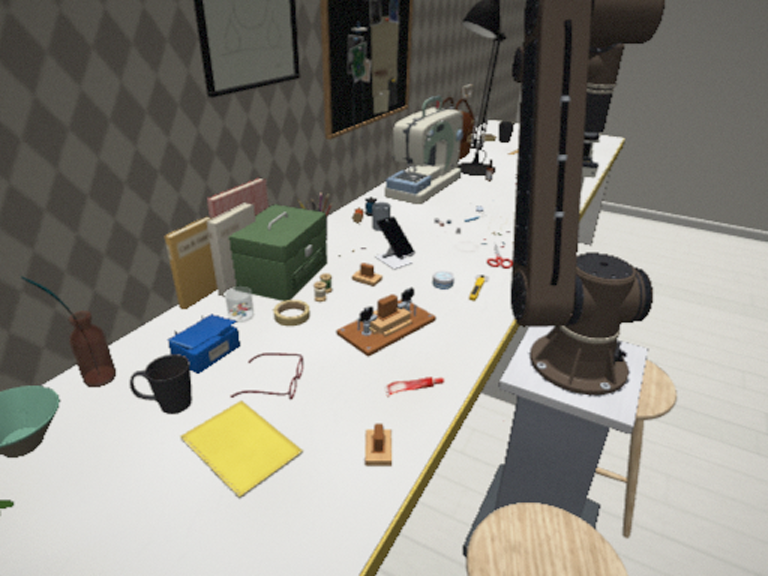

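View pics/0top.png

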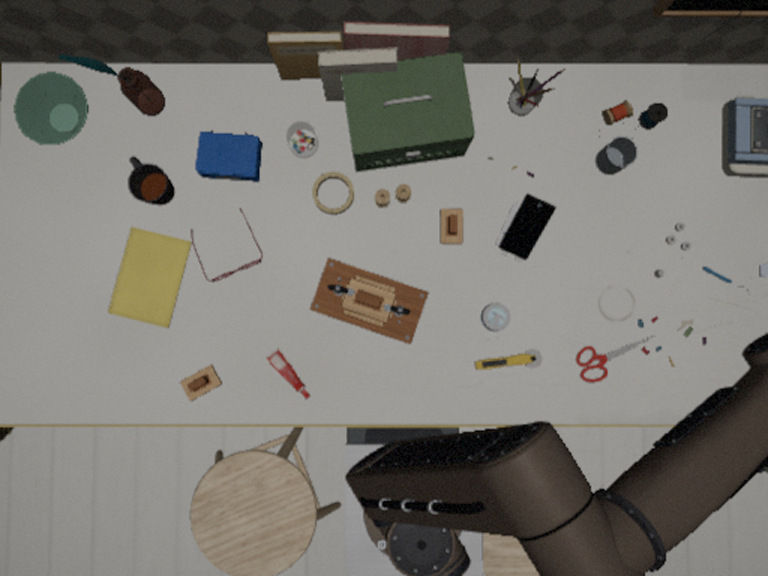

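The scene picture shows the jig around (385,328) and the phone on its stand at (395,238). In the top view the jig is centred near (369,300), the phone is near (527,226), and two smaller decoy blocks lie at (452,226) and (201,382). Next I'll zoom in.

```bash
python3 - <<'E'
import pickle,cv2,numpy as np
d=pickle.load(open("d0.pkl","rb"))
t=d["top"][0]; s=d["scene"][0]
a=cv2.resize(t[165:235,200:295],(760,560),interpolation=cv2.INTER_CUBIC) # x8
cv2.imwrite("pics/1j.png",a[:,:,::-1])
b=cv2.resize(t[120:180,325:375],(400,480),interpolation=cv2.INTER_CUBIC) #x8
c=cv2.resize(s[135:185,240:290],(400,400),interpolation=cv2.INTER_CUBIC) #x8
m=np.zeros((480,800,3),np.uint8); m[:,:400]=b; m[:400,400:]=c
cv2.imwrite("pics/1p.png",m[:,:,::-1])
E
```

```text
(no output)
```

View pics/1j.png

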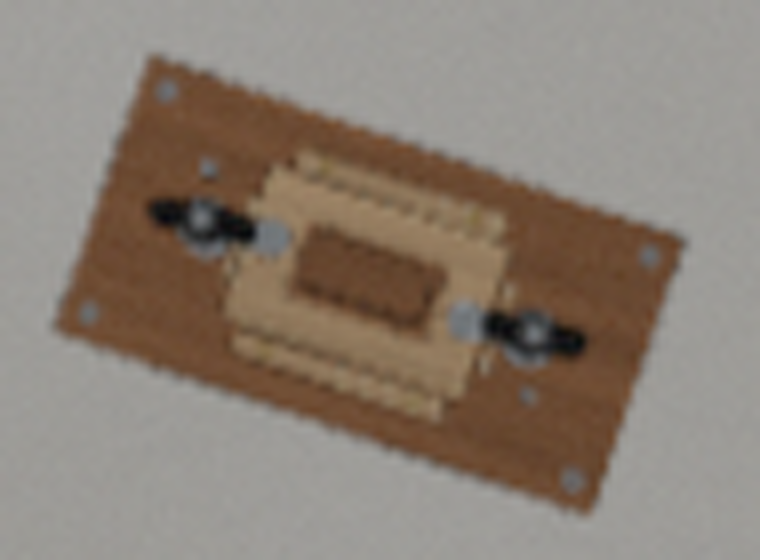

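View pics/1p.png

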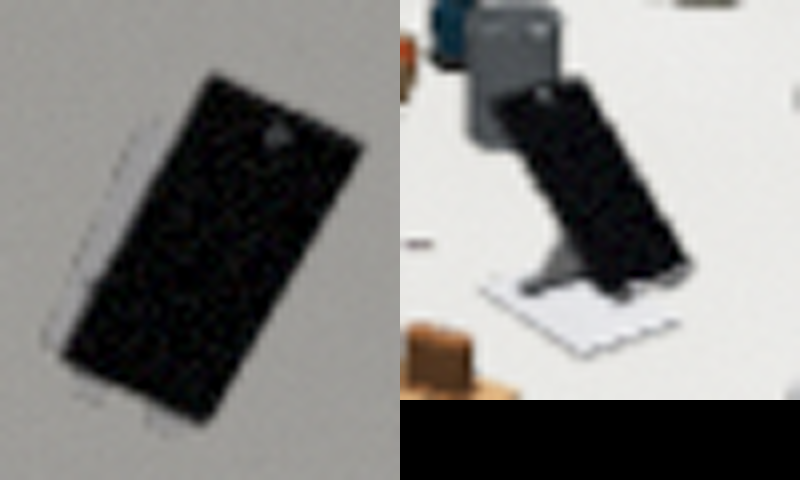

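Jig crop: board corners are at (152,57), (686,241), (592,513) and (55,327), with knob centres at (203,218) and (533,333). Phone crop: the lens is at (278,133) from the top and (145,92) from the scene camera. I'll fit both poses.

```bash
cat > fit.py <<'E'
from h import *
import pickle
from scipy.optimize import least_squares as LS
d=pickle.load(open("d0.pkl","rb")); T=d["top"][1:]; S=d["scene"][1:]
up=lambda P,ox,oy:(np.array(P,float)+.5)/8-.5+[ox,oy]
# jig
jc=up([(152,57),(686,241),(592,513),(55,327)],200,165)
loc=np.array([(65,125,16),(65,-125,16),(-65,-125,16),(-65,125,16)])/1e3
def J(p,L): return L@Ro.from_euler('z',p[2]).as_matrix().T+[p[0],p[1],0]
s=LS(lambda p:(proj(*T,J(p,loc))-jc).ravel(),[.45,.1,-.3]); print("jig",s.x[:2].round(4),np.degrees(s.x[2]).round(2),"res",s.fun.round(2))
jig=s.x
for n,c,w0,w1,y in(("a",(203,218),(155,208),(250,232),.074),("b",(533,333),(580,343),(488,323),-.074)):
    g=J(jig,np.array([[0,y,.09]]))[0]; q=up([c],200,165)[0]
    m=atz(*T,*q,.09); a0=atz(*T,*up([w0],200,165)[0],.088);a1=atz(*T,*up([w1],200,165)[0],.088)
    v=a1-a0
    print(n,"pred",g.round(4),"meas",m.round(4),"wing dir",np.degrees(np.arctan2(v[1],v[0])).round(1),"len",np.linalg.norm(v).round(4),"mid",((a0+a1)/2).round(4))
hc=np.array([(308,228),(443,268),(425,330),(293,290)]); print("handle", [atz(*T,*q,.0945).round(4) for q in up(hc,200,165)], np.mean([atz(*T,*q,.0945) for q in up(hc,200,165)],0))
# phone
pt=up([(212,73),(365,147),(208,425),(62,355),(278,133)],325,120)
ps=up([(98,97),(185,80),(290,265),(220,298),(145,92)],240,135)
def RL(p):
    z=np.array([-np.cos(p[3])*np.cos(p[4]),-np.sin(p[3])*np.cos(p[4]),np.sin(p[4])])
    y=np.cross([0,0,1],z); y/=np.linalg.norm(y); return np.c_[np.cross(y,z),y,z]
lp=lambda s:np.array([(11,-s,0),(11,s,0),(-137,s,0),(-137,-s,0),(0,0,0)])/1e3
def P(p): 
    L=np.array([(11,36,0),(11,-36,0),(-137,-36,0),(-137,36,0),(0,0,0)])/1e3
    L=L*[1,SG,1]; return L@RL(p).T+p[:3]
for SG in(1,-1):
    s=LS(lambda p:np.r_[(proj(*T,P(p))-pt).ravel(),(proj(*S,P(p))-ps).ravel()],[.65,-.2,.13,0.3,.9],loss='soft_l1')
    print("phone",SG,s.x[:3].round(4),np.degrees(s.x[3:]).round(2),s.cost,s.fun.round(1))
    if SG==-1 or 1: print(RL(s.x).round(3), "target",(s.x[:3]+.15*RL(s.x)[:,2]).round(4))
E
python3 fit.py
```

```text
jig [0.4852 0.1035] -19.09 res [-0.12 -0.7   0.36 -0.44  0.08  0.67 -0.32  0.46]
a pred [0.5094 0.1734 0.09  ] meas [0.5093 0.1733 0.09  ] wing dir -104.2 len 0.0412 mid [0.5086 0.1736 0.088 ]
b pred [0.461  0.0336 0.09  ] meas [0.4612 0.035  0.09  ] wing dir 77.8 len 0.0395 mid [0.4612 0.0345 0.088 ]
handle [array([0.5049, 0.1292, 0.0945]), array([0.4882, 0.0727, 0.0945]), array([0.4622, 0.0802, 0.0945]), array([0.4789, 0.1354, 0.0945])] [0.48354634 0.10438608 0.0945    ]
phone 1 [ 0.6939 -0.2754  0.1218] [150.97  90.  ] 36.0477001433806 [  1.   -1.    0.9   0.2  -0.6   4.3  -1.5   2.5   0.7  -0.4  -2.2   1.6
  -0.8   0.9   3.2 -11.5  -0.7 -12.3  -0.7   1.6]
[[ 0.874  0.485  0.   ]
 [-0.485  0.874 -0.   ]
 [-0.    -0.     1.   ]] target [ 0.6939 -0.2754  0.2718]
phone -1 [ 0.6924 -0.2781  0.1175] [124.13  90.  ] 176.21032041687218 [ 18.3  14.8 -13.2 -12.2 -30.1 -22.2   0.5   4.4   1.2   0.3  12.6   0.6
 -12.6   3.  -23.1  -7.3   1.1 -11.8  -0.2   2.3]
[[ 0.561  0.828  0.   ]
 [-0.828  0.561 -0.   ]
 [-0.    -0.     1.   ]] target [ 0.6924 -0.2781  0.2675]
```

```bash
sed -i 's/y=np.cross(\[0,0,1\],z)/y=np.cross(z,[0,0,1])/; s/for SG in(1,-1)/for SG in(1,)/; s/\[.65,-.2,.13,0.3,.9\]/[.65,-.25,.13,-.5,.9]/' fit.py; python3 fit.py | sed -n '/phone/,$p'
```

```text
phone 1 [ 0.6906 -0.272   0.1294] [-24.46  52.04] 4.676084320316747 [-0.1  0.4  0.9  0.1  0.4  0.4 -0.4  0.6  0.2  0.1 -1.4 -0.3 -0.7 -1.4
  0.2  0.5 -2.6  0.2 -0.4  0.5]
[[ 0.718  0.414 -0.56 ]
 [-0.326  0.91   0.255]
 [ 0.615 -0.     0.788]] target [ 0.6066 -0.2338  0.2476]
```

Both fits look sound: jig residual is under 1 px, phone tilt is 52°, and the wings are about 5° and 7° from closed.

The drive can only shift and turn about tool z, so the tool always points down. My plan is therefore:
1. Grip the handle along its 56 mm length.
2. Tip the block about its long edge in the jig, so that it pivots in the fingers.

First I need to get to clamp a.

```bash
cat > go.py <<'E'
import sys
from h import *
# usage: go.py x y z yaw_deg ; sequences separated from same start pose
s=r.get_state(); E=Ro.from_euler('xyz',s["eef_rot"],degrees=True); yaw=s["eef_rot"][2]
print("t",s["time_s"],s["tcp_pos"].round(4),s["eef_rot"].round(2),"j",s["joints"].round(0),"w",round(s["gripper_width"],4),"F",s["contact_force"].round(1))
a=list(map(float,sys.argv[1:]))
for i in range(0,len(a),4):
    d=E.inv().apply(np.array(a[i:i+3])-s["tcp_pos"])*100
    print("shift cm",d.round(2),"turn",-np.radians((a[i+3]-yaw+180)%360-180).round(3))
E
python3 go.py .5 -.15 .235 -130 .5094 .1734 .15 -104.3
```

```text
t 0.15 [ 0.1785 -0.6506  0.2339] [ 1.7993e+02 -1.0000e-02 -1.6467e+02] j [-58.  21.   1.  -0. -70. -17.] w 0.0876 F [0.2 0.5 0.5]
shift cm [-44.25  39.78  -0.07] turn -0.605
shift cm [-53.71  70.71   8.47] turn -1.054
```

Emit:
drive_tool:
  plan: "-44.2 39.8 -1 -0.6;-44.2 39.8 -1 -0.6;-44.2 39.8 -1 -0.6;-44.2 39.8 -1 -0.6;-44.2 39.8 -1 -0.6;-44.2 39.8 -1 -0.6;-44.2 39.8 -1 -0.6;-44.2 39.8 -1 -0.6"
  fingers: 0.27
  squeeze: 30

```text
time_s: 1.15
tcp_pos: [0.449, -0.2281, 0.2432]
eef_rot: [-180.0, 0.0, -130.3]
contact_force: [1.3, -0.8, 0.6]
gripper_width: 0.0319
```

```bash
python3 go.py .5094 .1734 .15 -104.3
```

```text
t 1.15 [ 0.449  -0.2281  0.2432] [-1.7998e+02  1.0000e-02 -1.3027e+02] j [ -5.   4. -20.   0. -66. -36.] w 0.0319 F [ 1.3 -0.8  0.6]
shift cm [-34.54  21.35   9.32] turn -0.453
```

Emit:
drive_tool:
  plan: "-34.5 21.4 5 -0.45;-34.5 21.4 5 -0.45;-34.5 21.4 5 -0.45;-34.5 21.4 5 -0.45;-34.5 21.4 5 -0.45;-34.5 21.4 5 -0.45;-34.5 21.4 5 -0.45;-34.5 21.4 5 -0.45"

```text
time_s: 2.15
tcp_pos: [0.508, 0.1737, 0.192]
eef_rot: [179.9, -0.1, -104.3]
contact_force: [-0.4, 0.2, 0.7]
gripper_width: 0.0323
```

```bash
python3 go.py .5094 .1734 .12 -104.3; python3 - <<'E'
from h import *
import pickle
c=cam("wrist"); pickle.dump((c,r.get_state()),open("d1.pkl","wb"))
fr=cv2.resize(c[0],None,fx=1.5,fy=1.5); 
for P in((.5094,.1734,.09),(.461,.0336,.09)):
    q=proj(*c[1:],P)[0]; print(q); cv2.circle(fr,tuple(int(v*1.5) for v in q),3,(0,255,0),1)
save("2w",fr)
E
```

```text
t 2.15 [0.508  0.1737 0.192 ] [ 1.7995e+02 -6.0000e-02 -1.0433e+02] j [ 40.  10. -20.  -0. -60. -54.] w 0.0323 F [-0.4  0.2  0.7]
shift cm [-0.02 -0.15  7.2 ] turn -0.001
[251.59316528 191.74738   ]
[266.473756    18.65045121]
```

View pics/2w.png

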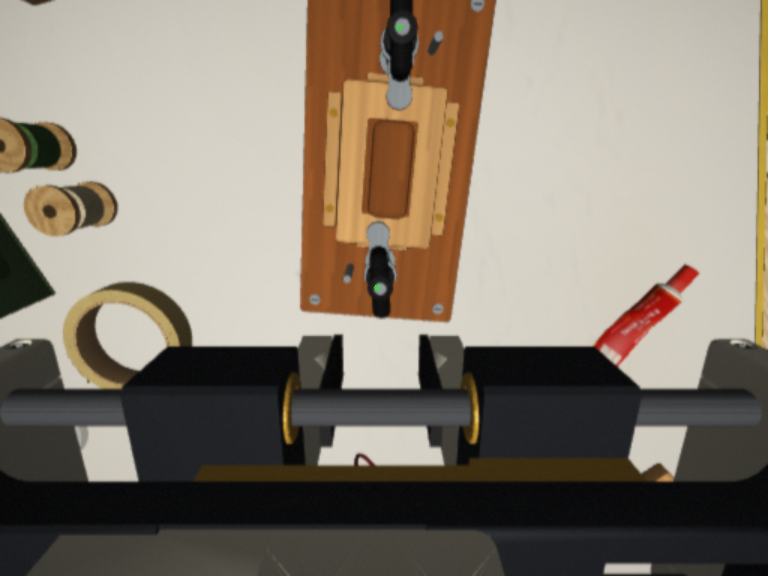

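The predicted knob centres (380,288) and (401,27) fall on the bolt tops, and the jaws straddle knob a. I'll descend, then close.

Emit:
drive_tool:
  plan: "0 -0.15 4 0;0 -0.15 8 0;0 -0.15 11.9 0;0 -0.15 11.9 0;0 -0.15 11.9 0"

```text
time_s: 2.82
tcp_pos: [0.5104, 0.171, 0.0754]
eef_rot: [-179.9, 0.0, -104.5]
contact_force: [0.1, -0.2, 2.0]
gripper_width: 0.0324
```

Emit:
drive_tool:
  plan: "0 0 0 0;0 0 0 0;0 0 0 0;0 0 0 0"
  fingers: 1

```text
time_s: 3.32
tcp_pos: [0.5084, 0.172, 0.0753]
eef_rot: [179.9, 0.1, -104.5]
contact_force: [-10.0, 4.6, 10.1]
gripper_width: 0.017
```

Emit:
drive_tool:
  plan: "0 0 0 0;0 0 0 0"

```text
time_s: 3.58
tcp_pos: [0.5084, 0.1719, 0.0753]
eef_rot: [179.9, 0.1, -104.5]
contact_force: [-10.0, 5.1, 9.3]
gripper_width: 0.017
```

```bash
python3 - <<'E'
from h import *
c=cam("wrist"); s=r.get_state(); print(s["gripper_width"],s["contact_force"],s["moment"])
save("3w",cv2.resize(c[0][130:300,150:360],None,fx=3.5,fy=3.5,interpolation=cv2.INTER_CUBIC))
E
```

```text
0.017317750562638366 [-10.546429     4.23628321   9.61175832] [ 1.98739306  4.13818317 -0.02892331]
```

View pics/3w.png

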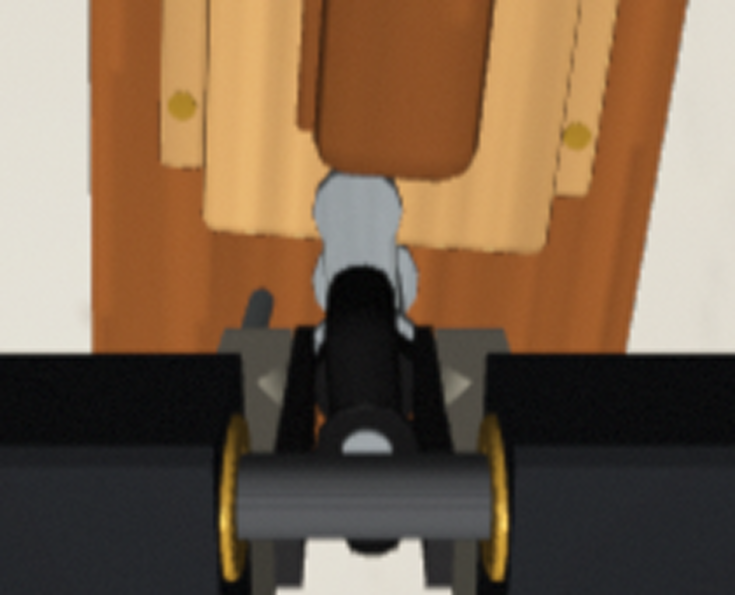

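There's a 17 mm boss at the knob's centre, so the pads hold that as well as the wing, and it's centred. I'll turn anticlockwise, which is a negative turn about the downward tool z.

Emit:
drive_tool:
  plan: "0 0.2 0 -0.18;0 0.2 0 -0.36;0 0.2 -0.1 -0.54;0 0.2 -0.1 -0.72;0 0.2 -0.2 -0.9;0 0.2 -0.2 -1.08;0 0.2 -0.3 -1.26;0 0.2 -0.3 -1.42"

```text
time_s: 4.62
tcp_pos: [0.5096, 0.173, 0.0784]
eef_rot: [-179.8, -0.2, -22.8]
contact_force: [2.5, 4.3, -1.8]
gripper_width: 0.0169
```

Emit:
drive_tool:
  plan: "0 0 0 -0.04;0 0 0 -0.04;0 0 0 -0.04"

```text
time_s: 5.0
tcp_pos: [0.5093, 0.1731, 0.0783]
eef_rot: [-179.8, -0.1, -20.9]
contact_force: [3.8, 3.9, -0.5]
gripper_width: 0.0171
```

```bash
python3 go.py; python3 - <<'E'
from h import *
c=cam("top"); s=r.get_state(); print(s["gripper_width"],s["contact_force"],s["moment"])
w=cam("wrist")[0]
m=np.zeros((576,800,3),np.uint8)
m[:,:400]=cv2.resize(w[90:306,180:330],(400,576),interpolation=cv2.INTER_CUBIC)
m[:400,400:]=cv2.resize(c[0][160:240,205:285],(400,400),interpolation=cv2.INTER_CUBIC)
save("4w",m)
E
```

```text
t 5.0 [0.5093 0.1731 0.0783] [-1.7977e+02 -1.4000e-01 -2.0900e+01] j [ 40.  17. -28.   0. -45.  29.] w 0.0171 F [ 3.8  3.9 -0.5]
0.01751903122007734 [ 3.35587821  3.72165144 -0.78980316] [ 1.30463698 -1.15080646 -0.37053144]
```

View pics/4w.png

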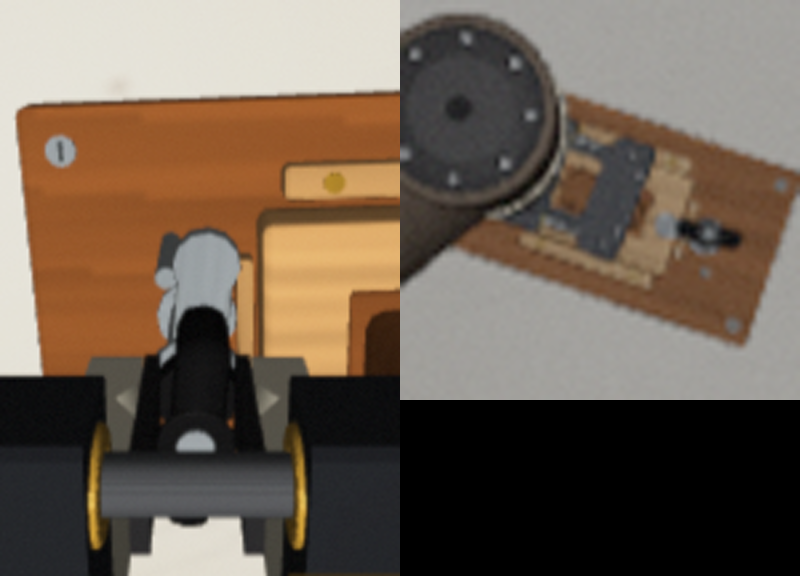

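Hook a sits against its pin, seen at (165,270), with a resisting moment of about 0.37 N·m, so it's open. I'll release it and go to b.

Emit:
drive_tool:
  plan: "0 0 0 0.05;0 0 0 0.05;0 0 -5 0.05;0 0 -10 0.05;0 0 -10 0.05"
  fingers: 0.27

```text
time_s: 5.72
tcp_pos: [0.5095, 0.1727, 0.1814]
eef_rot: [-179.6, -0.2, -23.6]
contact_force: [-0.3, -0.5, -1.0]
gripper_width: 0.0319
```

```bash
python3 go.py .461 .034 .18 -102.2
```

```text
t 5.725 [0.5095 0.1727 0.1814] [-179.65   -0.24  -23.64] j [ 40.  10. -21.   0. -58.  27.] w 0.0319 F [-0.3 -0.5 -1. ]
shift cm [ 1.12 14.65  0.06] turn 1.371
```

Emit:
drive_tool:
  plan: "1.1 14.6 0 0.18;1.1 14.6 0 0.36;1.1 14.6 0 0.54;1.1 14.6 0 0.72;1.1 14.6 0 0.9;1.1 14.6 0 1.08;1.1 14.6 0 1.26;1.1 14.6 0 1.37"

```text
time_s: 6.72
tcp_pos: [0.4583, 0.0332, 0.1765]
eef_rot: [179.9, -0.0, -102.4]
contact_force: [-0.2, 0.1, 0.5]
gripper_width: 0.0317
```

Emit:
drive_tool:
  plan: "0 0 0 0;0 0 0 0"

```text
time_s: 6.98
tcp_pos: [0.4587, 0.0334, 0.1768]
eef_rot: [180.0, -0.0, -102.1]
contact_force: [-0.3, -0.2, -0.3]
gripper_width: 0.0316
```

```bash
python3 go.py .461 .034 .074 -102.2; python3 - <<'E'
from h import *
c=cam("wrist"); print(proj(*c[1:],(.461,.034,.09))[0])
save("5w",c[0])
E
```

```text
t 6.975 [0.4587 0.0334 0.1768] [ 1.7997e+02 -1.0000e-02 -1.0205e+02] j [ 29.   3. -30.  -0. -57. -41.] w 0.0316 F [-0.3 -0.2 -0.3]
shift cm [-0.11 -0.22 10.28] turn 0.003
[250.78796706 197.72874554]
```

Emit:
drive_tool:
  plan: "-0.1 -0.2 4 0;-0.1 -0.2 8 0;-0.1 -0.2 10.3 0;-0.1 -0.2 10.3 0;-0.1 -0.2 10.3 0"

```text
time_s: 7.65
tcp_pos: [0.4618, 0.0343, 0.0748]
eef_rot: [-180.0, 0.0, -102.1]
contact_force: [-0.2, -0.6, 0.5]
gripper_width: 0.0324
```

Emit:
drive_tool:
  plan: "0 0 0 0;0 0 0 0;0 0 0 0"
  fingers: 1

```text
time_s: 8.02
tcp_pos: [0.4607, 0.0345, 0.0747]
eef_rot: [180.0, 0.0, -102.2]
contact_force: [-5.4, 4.0, 7.0]
gripper_width: 0.0176
```

Emit:
drive_tool:
  plan: "0 0.1 0 -0.18;0 0.1 0 -0.36;0 0.1 -0.1 -0.54;0 0.1 -0.1 -0.72;0 0.1 -0.2 -0.9;0 0.1 -0.2 -1.08;0 0.1 -0.3 -1.26;0 0.1 -0.3 -1.42"

```text
time_s: 9.02
tcp_pos: [0.4596, 0.0341, 0.0775]
eef_rot: [180.0, 0.0, -20.5]
contact_force: [-3.8, -0.3, 4.3]
gripper_width: 0.0177
```

Emit:
drive_tool:
  plan: "0 0 0 -0.06;0 0 0 -0.06;0 0 0 -0.06"

```text
time_s: 9.4
tcp_pos: [0.46, 0.034, 0.0774]
eef_rot: [180.0, -0.0, -17.5]
contact_force: [-1.9, -3.1, 6.8]
gripper_width: 0.0177
```

```bash
python3 -c "
from plant import r
print(r.get_state()['moment'])"
```

```text
[-1.35493419  1.03757039 -0.36016645]
```

Emit:
drive_tool:
  plan: "0 0 0 0.05;0 0 0 0.05;0 0 -6 0.05;0 0 -12 0.05;0 0 -14 0.05;0 0 -14 0.05"
  fingers: 0.27

```text
time_s: 10.15
tcp_pos: [0.4613, 0.035, 0.2188]
eef_rot: [-179.8, -0.2, -20.2]
contact_force: [-0.2, -0.2, -1.3]
gripper_width: 0.0317
```

```bash
python3 go.py .4852 .1035 .2 -19.1
```

```text
t 10.15 [0.4613 0.035  0.2188] [-1.7981e+02 -1.7000e-01 -2.0230e+01] j [ 29.   1. -27.   0. -63.  41.] w 0.0317 F [-0.2 -0.2 -1.3]
shift cm [-0.13 -7.25  1.9 ] turn -0.02
```

Emit:
drive_tool:
  plan: "-0.1 -7.2 1 -0.02;-0.1 -7.2 1 -0.02;-0.1 -7.2 1 -0.02;-0.1 -7.2 1 -0.02"
  fingers: -0.62

```text
time_s: 10.65
tcp_pos: [0.4836, 0.1015, 0.2064]
eef_rot: [179.9, 0.0, -19.1]
contact_force: [-0.3, -0.1, -0.2]
gripper_width: 0.0665
```

```bash
python3 go.py .4852 .1035 .0695 -19.1; python3 - <<'E'
from h import *
w=cam("wrist"); 
c30,s30=np.cos(np.radians(-19.09)),np.sin(np.radians(-19.09))
fr=w[0].copy()
fr=cv2.resize(fr,None,fx=1.5,fy=1.5)
for x,y in((12,28),(12,-28),(-12,-28),(-12,28)):
    P=np.array([.4852+c30*x/1e3-s30*y/1e3,.1035+s30*x/1e3+c30*y/1e3,.0945]); q=proj(*w[1:],P)[0]; print(q*1.5)
    cv2.circle(fr,tuple(int(v*1.5) for v in q),3,(0,255,0),1)
save("6w",fr)
E
```

```text
t 10.65 [0.4836 0.1015 0.2064] [ 1.7994e+02  5.0000e-02 -1.9140e+01] j [ 35.   5. -24.  -0. -61.  36.] w 0.0665 F [-0.3 -0.1 -0.2]
shift cm [ 0.09 -0.26 13.69] turn -0.001
[333.40321712 263.286883  ]
[418.22075759 263.23379227]
[417.2465097 297.5510274]
[334.61708059 297.61474168]
```

View pics/6w.png

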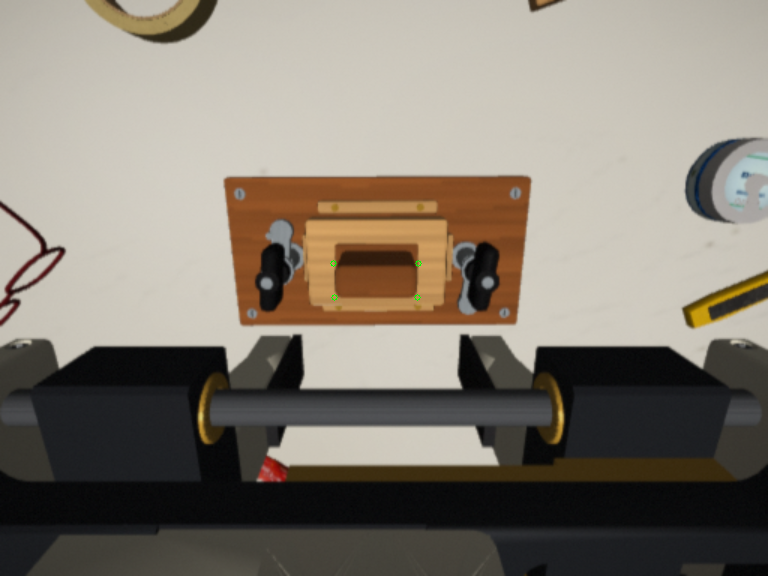

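Both hooks are clear (tips at (281,232) and (468,300)), and the handle corners match my prediction. I'll descend and grip the handle's length.

Emit:
drive_tool:
  plan: "0.1 -0.25 5 0;0.1 -0.25 10 0;0.1 -0.25 13.9 0;0.1 -0.25 13.9 0;0.1 -0.25 13.9 0"

```text
time_s: 11.32
tcp_pos: [0.4869, 0.1043, 0.0694]
eef_rot: [-179.9, -0.1, -19.1]
contact_force: [0.8, -0.1, 0.1]
gripper_width: 0.071
```

Emit:
drive_tool:
  plan: "0 0 0 0;0 0 0 0;0 0 0 0;0 0 0 0"
  fingers: 1
  squeeze: 15

```text
time_s: 11.82
tcp_pos: [0.4865, 0.1045, 0.0693]
eef_rot: [-179.9, -0.1, -19.1]
contact_force: [-2.0, -0.7, 8.8]
gripper_width: 0.0559
```

```bash
python3 go.py .4852 .1035 .067 -19.1
```

```text
t 11.825 [0.4865 0.1045 0.0693] [-1.7993e+02 -8.0000e-02 -1.9100e+01] j [ 35.  14. -34.   0. -42.  36.] w 0.0559 F [-2.  -0.7  8.8]
shift cm [-0.09  0.14  0.23] turn 0.0
```

The grip width of 56 mm matches the handle length. Now I'll tip the block over its near long edge by moving the hand towards jig −x along an arc.

Emit:
drive_tool:
  plan: "-0.6 0 -0.2 0;-1.2 0 -0.47 0;-1.7 0 -0.65 0;-2.25 0 -0.78 0;-2.8 0 -0.84 0;-3.3 0 -0.86 0;-3.3 0 -0.86 0"

```text
time_s: 12.7
tcp_pos: [0.4559, 0.1156, 0.0779]
eef_rot: [-179.9, -0.1, -19.1]
contact_force: [3.8, -3.5, 4.9]
gripper_width: 0.0558
```

```bash
python3 go.py; python3 - <<'E'
from h import *
w=cam("wrist")[0]; s=cam("scene")[0]
m=np.zeros((576,800,3),np.uint8)
m[:300,:400]=cv2.resize(w[100:250,150:350],(400,300),interpolation=cv2.INTER_CUBIC)
m[:,400:]=cv2.resize(s[175:247,232:282],(400,576),interpolation=cv2.INTER_CUBIC)
save("7w",m)
E
```

```text
t 12.7 [0.4559 0.1156 0.0779] [-1.7989e+02 -1.4000e-01 -1.9060e+01] j [ 38.  11. -37.   0. -42.  33.] w 0.0558 F [ 3.8 -3.5  4.9]
```

View pics/7w.png

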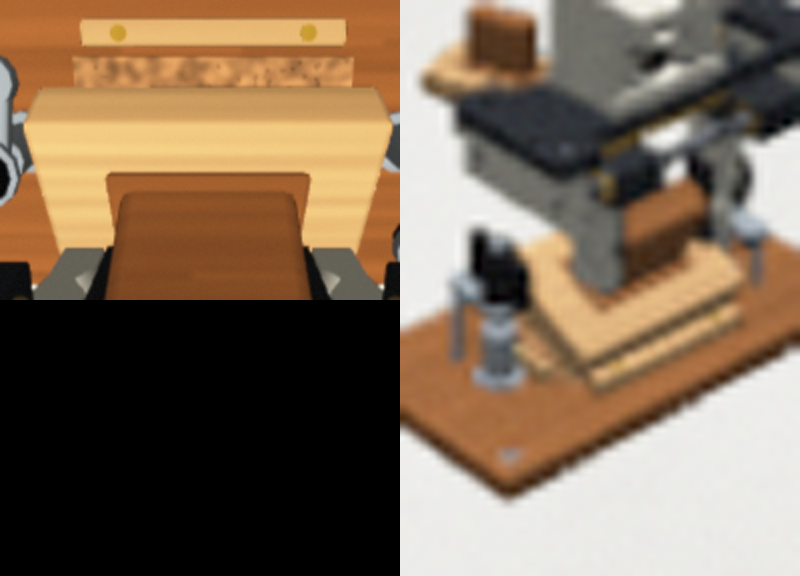

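The block tilts as planned, pivoting on its long edge. In the wrist crop the mount's upper front edge is at row 122 (columns 28–392). I'll work out the tilt angle from that.

```bash
cat > tilt.py <<'E'
from h import *
# wrist cam relative: use capture; find front edges by known 110 mm length
w=cam("wrist"); s=r.get_state(); E=Ro.from_euler('xyz',s["eef_rot"],degrees=True)
fr,K,R,t=w
import pickle; pickle.dump((w,s),open("wt.pkl","wb"))
g=s["tcp_pos"]-E.apply([0,0,.011])
def mid(l,rr,v):
    l=l/2+150-.25; rr=rr/2+150-.25; v=v/2+100-.25
    Z=K[0,0]*.11/(rr-l); u=(l+rr)/2
    return R.T@(np.linalg.solve(K,[u,v,1])*Z-t)
for n,a,loc in(("top",(28,392,122),(35,26.5-62)),("bot",(42,378,88),(35,-62))):
    P=mid(*a); d=E.inv().apply(P-g)*1000; f,u=d[0],-d[2]
    print(n,P.round(4),d.round(1),"tilt",np.degrees(np.arctan2(u,f)-np.arctan2(loc[1],loc[0])).round(1),"rad",np.hypot(f,u).round(1),np.hypot(*loc))
# model edge rows for tilt angles
for h in (60,62,65):
  for ph in (20,25,30,35,38,42):
    c,sn=np.cos(np.radians(ph)),np.sin(np.radians(ph)); o=[]
    for x,z in((35,26.5-h),(35,-h)):
        f=x*c-z*sn*1; u=x*sn+z*c
        p=[proj(K,R,t,g+E.apply([f/1e3,y,-u/1e3]))[0] for y in(-.055,.055)]
        o+=[((p[0][1]+p[1][1])/2-100)*2,abs(p[0][0]-p[1][0])*2]
    print(h,ph,np.round(o,0))
E
python3 tilt.py
```

```text
top [0.5009 0.099  0.0656] [47.8  1.1 23.1] tilt 19.6 rad 53.1 49.852281793314134
bot [0.5084 0.0963 0.0487] [55.7  1.1 40. ] tilt 24.9 rad 68.6 71.19691004531025
60 20 [135. 369.  93. 327.]
60 25 [133. 379.  84. 337.]
60 30 [132. 390.  75. 349.]
60 35 [133. 400.  68. 361.]
60 38 [134. 407.  65. 370.]
60 42 [136. 416.  60. 381.]
62 20 [132. 366.  90. 324.]
62 25 [129. 376.  80. 335.]
62 30 [128. 386.  72. 346.]
62 35 [127. 397.  64. 359.]
62 38 [128. 404.  60. 367.]
62 42 [129. 414.  55. 378.]
65 20 [127. 361.  86. 320.]
65 25 [123. 371.  75. 331.]
65 30 [121. 381.  66. 342.]
65 35 [120. 392.  57. 355.]
65 38 [120. 399.  53. 363.]
65 42 [120. 409.  48. 375.]
```

Emit:
drive_tool:
  plan: "-0.45 0 0 0;-0.9 0 0.02 0;-1.3 0 0.05 0;-1.7 0 0.08 0;-1.7 0 0.08 0;-1.7 0 0.08 0"

```text
time_s: 13.6
tcp_pos: [0.4392, 0.1212, 0.0761]
eef_rot: [-179.9, -0.0, -19.1]
contact_force: [2.9, 0.7, 5.4]
gripper_width: 0.0559
```

```bash
python3 go.py; python3 - <<'E'
from h import *
import pickle
w=cam("wrist"); pickle.dump((w,r.get_state()),open("wt.pkl","wb")); w=w[0]
# gray edge profile along columns near middle, crop rows 100..190
g=cv2.GaussianBlur(w,(0,0),.8).astype(int)
for v in range(118,172): print(v,g[v,235:270].mean(0).round(0).astype(int),end=' ; ')
E
```

```text
t 13.6 [0.4392 0.1212 0.0761] [-1.7993e+02 -4.0000e-02 -1.9110e+01] j [ 40.  10. -38.  -0. -42.  31.] w 0.0559 F [2.9 0.7 5.4]
118 [188 130  77] ; 119 [186 129  76] ; 120 [185 128  75] ; 121 [185 128  75] ; 122 [186 129  76] ; 123 [188 130  77] ; 124 [190 132  78] ; 125 [190 132  78] ; 126 [188 130  77] ; 127 [184 127  75] ; 128 [180 124  73] ; 129 [175 121  72] ; 130 [166 117  72] ; 131 [165 120  75] ; 132 [185 139  85] ; 133 [209 161  99] ; 134 [220 171 105] ; 135 [225 175 108] ; 136 [228 179 111] ; 137 [232 184 114] ; 138 [234 187 116] ; 139 [235 189 118] ; 140 [236 190 118] ; 141 [236 191 119] ; 142 [236 191 118] ; 143 [235 190 118] ; 144 [235 189 117] ; 145 [234 188 117] ; 146 [234 187 116] ; 147 [233 187 116] ; 148 [234 188 116] ; 149 [234 189 117] ; 150 [235 190 118] ; 151 [236 190 118] ; 152 [236 192 119] ; 153 [237 193 120] ; 154 [238 194 121] ; 155 [239 196 122] ; 156 [240 198 124] ; 157 [241 200 126] ; 158 [241 201 127] ; 159 [241 201 127] ; 160 [239 197 124] ; 161 [236 192 120] ; 162 [233 188 116] ; 163 [231 184 114] ; 164 [230 183 113] ; 165 [230 182 113] ; 166 [230 183 113] ; 167 [232 184 114] ; 168 [233 187 116] ; 169 [234 188 116] ; 170 [233 187 115] ; 171 [231 184 113] ;
```

Emit:
drive_tool:
  plan: "0 0 0 0;0 0 0 0;0 0 -4 0;0 0 -8 0;0 0 -12 0;0 0 -18 0;0 0 -20 0;0 0 -20 0"
  squeeze: 45

```text
time_s: 14.65
tcp_pos: [0.438, 0.1207, 0.2757]
eef_rot: [-180.0, 0.1, -19.1]
contact_force: [0.0, 0.5, -3.4]
gripper_width: 0.0558
```

```bash
python3 go.py .53 -.198 .345 -24.5
```

```text
t 14.65 [0.438  0.1207 0.2757] [-1.7996e+02  7.0000e-02 -1.9150e+01] j [ 40.  -2. -22.  -0. -71.  31.] w 0.0558 F [ 0.   0.5 -3.4]
shift cm [19.14 27.08 -6.97] turn 0.093
```

Emit:
drive_tool:
  plan: "3 4 -2 0.01;6 8.5 -3 0.03;10 14 -4 0.05;14 20 -5.5 0.07;17 24 -6.5 0.09;19.1 27 -7 0.09;19.1 27 -7 0.09;19.1 27 -7 0.09"

```text
time_s: 15.65
tcp_pos: [0.5297, -0.1966, 0.3429]
eef_rot: [180.0, 0.3, -24.3]
contact_force: [0.3, -0.4, -2.6]
gripper_width: 0.0558
```

```bash
python3 go.py; python3 - <<'E'
from h import *
import pickle
w=cam("wrist"); s=cam("scene"); pickle.dump((w,s,r.get_state()),open("wt2.pkl","wb"))
st=r.get_state(); q=proj(*s[1:],st["tcp_pos"])[0].round().astype(int); print(q)
x0,y0=q[0]-36,q[1]-40
m=np.zeros((576,800,3),np.uint8)
m[:400,:400]=cv2.resize(w[0][80:280,150:350],(400,400),interpolation=cv2.INTER_CUBIC)
m[:,400:]=cv2.resize(s[0][y0:y0+72,x0:x0+50],(400,576),interpolation=cv2.INTER_CUBIC)
print(x0,y0)
save("8w",m)
E
```

```text
t 15.65 [ 0.5297 -0.1966  0.3429] [179.96   0.28 -24.33] j [ -1.   7.  -3.  -0. -80.  66.] w 0.0558 F [ 0.3 -0.4 -2.6]
[283 114]
247 74
```

View pics/8w.png

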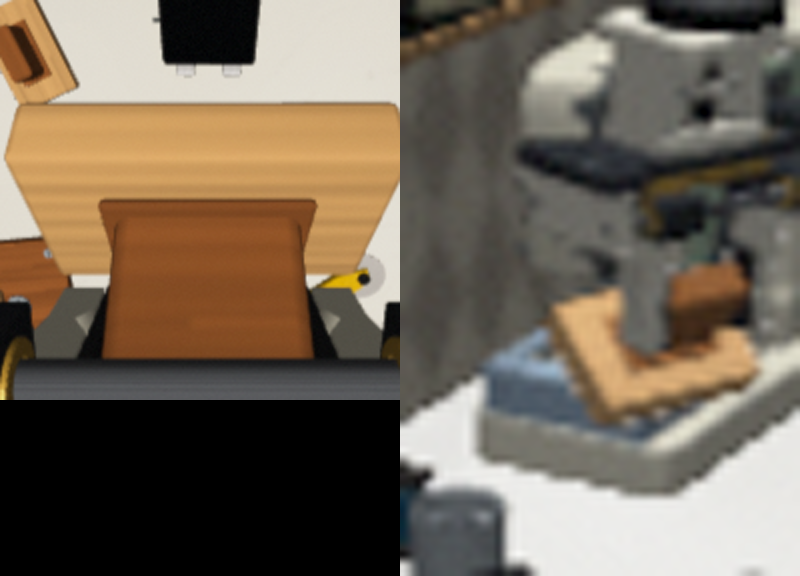

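Wrist crop: the mount's bottom front edge is at row 104 (columns 19–391), its top front left corner at (5,157), the top back edge at row 275 (columns 65–350) and the foot front edge at row 200 (columns 101–317). I'll fit the in-hand pose from these.

```bash
cat > fit2.py <<'E'
from h import *
import pickle
from scipy.optimize import least_squares as LS
w,s,st=pickle.load(open("wt2.pkl","rb"))
E=Ro.from_euler('xyz',st["eef_rot"],degrees=True); g=st["tcp_pos"]-E.apply([0,0,.011])
F=[((35,-55,0),(19,104)),((35,55,0),(391,103)),((35,-55,26.5),(5,157)),((-35,-55,26.5),(65,275)),((17,-32,30),(101,200)),((17,32,30),(317,200)),((-35,55,26.5),(352,275))]
L=np.array([a for a,_ in F])/1e3; Q=(np.array([b for _,b in F])+.5)/2-.5+[150,80]
def pts(p,L):  # p: tilt, face centre offset fwd,lat,down in tool frame ; block x->tool x, y->tool y, z->-tool z
    c,sn=np.cos(p[0]),np.sin(p[0])
    B=np.array([[c,0,-sn],[0,1,0],[-sn,0,-c]])  # columns: x, y, z of block in tool frame (down positive)
    return (L@B.T+p[1:4])@E.as_matrix().T+g
sol=LS(lambda p:(proj(*w[1:],pts(p,L))-Q).ravel(),[.6,.03,0,.05],loss='soft_l1',f_scale=1.)
p=sol.x; print("tilt",np.degrees(p[0]).round(1),"off mm",(p[1:]*1e3).round(1)); print(sol.fun.reshape(-1,2).round(1))
c,sn=np.cos(p[0]),np.sin(p[0]); d=-p[1:]; print("grasp pt in block x,z:", (d[0]*c-d[2]*sn)*1e3, (-d[0]*sn-d[2]*c)*1e3)
Sc=proj(*s[1:],pts(p,np.array([(35,-55,26.5),(-35,-55,0),(-35,-55,26.5),(-35,55,26.5)])/1e3)); print("scene crop pred",((Sc-[247,74]+.5)*8).round(0).tolist(), "seen (153,310) (200,422) (215,405) (358,370)")
np.save("p.npy",p)
E
python3 fit2.py
```

```text
tilt 39.3 off mm [42.   1.2 52.2]
[[ 2.5 -7.7]
 [-0.  -7.4]
 [ 0.7  0.1]
 [-1.   0.1]
 [-0.5  2.5]
 [-0.8  2.3]
 [ 0.1 -0.1]]
grasp pt in block x,z: 0.6075931006761028 67.02535245940591
scene crop pred [[153.0, 311.0], [192.0, 447.0], [213.0, 419.0], [367.0, 381.0]] seen (153,310) (200,422) (215,405) (358,370)
```

```bash
cat >> fit2.py <<'E'
print('--- variants')
SL=np.array([(35,-55,26.5),(-35,-55,26.5),(-35,55,26.5)])/1e3; SQ=(np.array([(153,310),(215,405),(358,370)])+.5)/8-.5+[247,74]
i=[2,3,4,5,6]
def gb(p):
    c,sn=np.cos(p[0]),np.sin(p[0]); d=-p[1:4]; return np.array([(d[0]*c-d[2]*sn)*1e3,(-d[0]*sn-d[2]*c)*1e3])
for name,ww,ws,wp in(("wrist top",1,0,0),("+prior",1,0,.5),("+scene",1,1,0),("+both",1,1,.5),("scene+prior",.0,1,.5)):
    f=lambda p:np.r_[ww*(proj(*w[1:],pts(p,L[i]))-Q[i]).ravel(),ws*(proj(*s[1:],pts(p,SL))-SQ).ravel(),wp*(gb(p)-[0,62]),.1*p[2]*1e3]
    q=LS(f,[.6,.03,0,.05]).x; rr=f(q)
    print(name,np.degrees(q[0]).round(1),(q[1:]*1e3).round(1),gb(q).round(1),rr.round(1))
    b=proj(*w[1:],pts(q,np.array([[35,0,zz] for zz in(0,3,6,9)])/1e3)); print("   front row at z=0,3,6,9 crop:",((b[:,1]-80)*2).round(0))
E
python3 fit2.py | sed -n '/var/,$p'
```

```text
--- variants
wrist top 38.9 [42.6  1.4 52.2] [-0.4 67.3] [ 0.9 -1.5 -0.9 -0.3 -0.3  1.2 -0.4  1.1  0.6 -0.5 -0.   0.  -0.   0.
  0.   0.  -0.   0.   0.1]
   front row at z=0,3,6,9 crop: [ 85.  92. 100. 107.]
+prior 39.0 [42.7  1.4 51.5] [-0.8 66.9] [ 0.5 -1.4 -1.1 -0.2 -0.4  1.4 -0.1  1.2  0.9 -0.4 -0.  -0.  -0.   0.
  0.   0.  -0.4  2.4  0.1]
   front row at z=0,3,6,9 crop: [ 85.  92. 100. 107.]
+scene 38.9 [42.8  1.4 51.5] [-0.9 67. ] [ 0.5 -1.6 -1.1 -0.2 -0.4  1.2 -0.1  1.1  0.9 -0.5 -0.2 -0.1 -0.3  1.4
  1.   1.  -0.   0.   0.1]
   front row at z=0,3,6,9 crop: [ 85.  92.  99. 107.]
+both 39.0 [42.9  1.5 51.1] [-1.1 66.7] [ 0.3 -1.5 -1.1 -0.1 -0.4  1.4  0.2  1.2  1.1 -0.4 -0.2 -0.3 -0.3  1.3
  1.   0.9 -0.6  2.3  0.1]
   front row at z=0,3,6,9 crop: [ 85.  92.  99. 107.]
scene+prior 38.9 [39.4 -1.9 47.6] [-0.7 61.8] [-0.   0.  -0.   0.  -0.   0.  -0.   0.  -0.   0.  -0.3 -0.7 -0.4  0.9
  1.   0.5 -0.4 -0.1 -0.2]
   front row at z=0,3,6,9 crop: [ 98. 105. 112. 120.]
```

All fits agree on a tilt of about 39° (38° needed) and a face offset from the grasp of about 42 mm forward and 50 mm down. I'll move to the final pose.

```bash
python3 go.py .569 -.2155 .287 -24.5
```

```text
t 15.75 [ 0.5301 -0.196   0.3444] [ 1.7998e+02  1.4000e-01 -2.4230e+01] j [ -0.   7.  -3.  -0. -80.  66.] w 0.0553 F [ 0.3  0.  -1.5]
shift cm [4.36 0.17 5.73] turn 0.005
```

Emit:
drive_tool:
  plan: "0.8 0 1 0;1.8 0.1 2.4 0;2.8 0.1 3.7 0;3.6 0.2 4.8 0;4.4 0.2 5.7 0;4.4 0.2 5.7 0;4.4 0.2 5.7 0;4.4 0.2 5.7 0"

```text
time_s: 16.75
tcp_pos: [0.57, -0.2169, 0.2895]
eef_rot: [-180.0, -0.1, -24.3]
contact_force: [-0.8, -0.3, -1.9]
gripper_width: 0.0556
```

```bash
python3 go.py .569 -.2155 .287 -24.5; python3 - <<'E'
from h import *
w=cam("wrist"); s=cam("scene")
m=np.zeros((600,800,3),np.uint8)
m[:300,:400]=cv2.resize(w[0][80:230,150:350],(400,300),interpolation=cv2.INTER_CUBIC)
m[:,400:]=cv2.resize(s[0][105:180,240:290],(400,600),interpolation=cv2.INTER_CUBIC)
x=cv2.resize(w[0],(400,300)); m[300:,:400]=x
save("9w",m)
E
```

```text
t 16.75 [ 0.57   -0.2169  0.2895] [-1.7998e+02 -6.0000e-02 -2.4280e+01] j [ -3.  13.  -3.   0. -74.  68.] w 0.0556 F [-0.8 -0.3 -1.9]
shift cm [-0.15 -0.09  0.25] turn 0.004
```

View pics/9w.png

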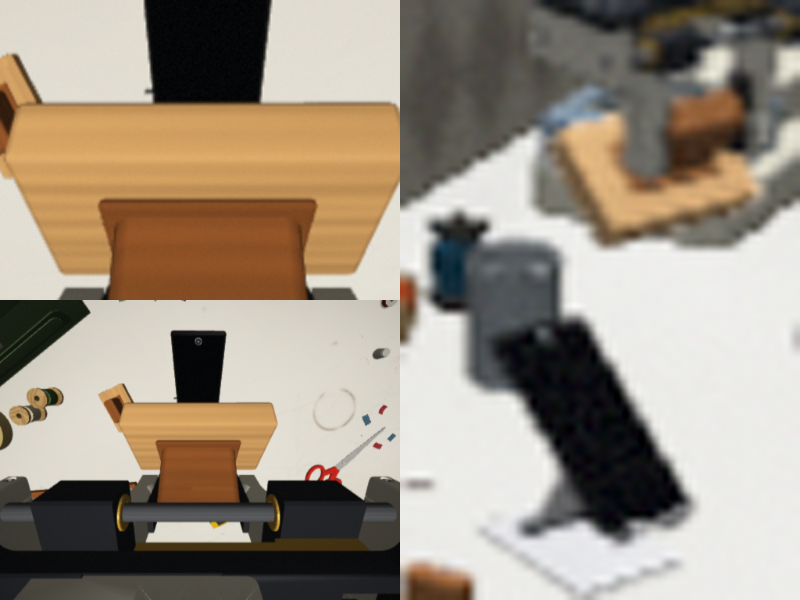

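The wrist view shows the phone lens at (198,341) in the small inset, directly behind the block's centre, with the block tilted and parallel to the phone's width. I'll refine the phone fit with this view.

```bash
cat > fit3.py <<'E'
import io,contextlib
with contextlib.redirect_stdout(io.StringIO()): exec(open("fit.py").read())
w=cam("wrist"); W=w[1:]; st=r.get_state()
sx=1.28
q=(np.array([(171.5,331),(226.5,331),(198,341.3)])-[0,300])*sx
f=lambda p:np.r_[(proj(*T,P(p))-pt).ravel(),(proj(*S,P(p))-ps).ravel(),(proj(*W,P(p)[[0,1,4]])-q).ravel()]
print("pred lens in wrist (old)",proj(*W,s.x[:3]),q[2])
n=LS(f,s.x,loss='soft_l1').x; print("new",n[:3].round(4),np.degrees(n[3:]).round(1),f(n)[-6:].round(1))
E=Ro.from_euler('xyz',st["eef_rot"],degrees=True); g=st["tcp_pos"]-E.apply([0,0,.011])
for off in([.0428,.0014,.0515],[.0394,-.0019,.0476]):
    fc=g+E.apply(off)
    for p in(s.x,n): print("face in lens frame",(RL(p).T@(fc-p[:3])).round(4))
tz=np.radians(39); zb=E.apply([-np.sin(tz),0,-np.cos(tz)]); yb=E.apply([0,1,0])
for p in(s.x,n): print("ang z",np.arccos(zb@RL(p)[:,2]).round(3),"ang y",np.arccos(abs(yb@RL(p)[:,1])).round(3))
print(st["time_s"],st["qd"].round(2))
E
python3 fit3.py
```

```text
pred lens in wrist (old) [[253.76217383  51.17330917]] [253.44   52.864]
new [ 0.6909 -0.2725  0.1278] [-24.5  52.8] [-1.3  0.3  0.2  0.6  0.7 -1.9]
face in lens frame [ 0.0027 -0.0011  0.1494]
face in lens frame [ 0.0014 -0.0007  0.151 ]
face in lens frame [0.0024 0.0022 0.1546]
face in lens frame [0.001  0.0026 0.1562]
ang z 0.019 ang y 0.003
ang z 0.032 ang y 0.003
16.9 [-0.03  0.11 -0.05 -0.07 -0.   -0.03]
```

Everything is centred within tolerance. I'll let it settle for 1 s and compare images for creep before handing in.

```bash
python3 -c "
from h import *; np.save('a.npy',cam('wrist')[0])"
```

Emit:
drive_tool:
  plan: "0 0 0 0;0 0 0 0;0 0 0 0;0 0 0 0;0 0 0 0;0 0 0 0;0 0 0 0;0 0 0 0"

```text
time_s: 17.95
tcp_pos: [0.57, -0.2169, 0.2887]
eef_rot: [-180.0, 0.0, -24.3]
contact_force: [-0.5, 0.4, -3.1]
gripper_width: 0.056
```

```bash
python3 -c "
from h import *
a=np.load('a.npy')[120:220,155:345]; b=cam('wrist')[0][120:220,155:345]
print(cv2.phaseCorrelate(a.mean(2),b.mean(2)), abs(a.astype(int)-b).mean())
t=cam('top')[0]; import pickle; t0=pickle.load(open('d0.pkl','rb'))['top'][0]
# bystander check: changed pixels near each (crops in 1.5x coords)
for n,(u,v) in dict(glue=(289,374),tape=(333,193),cream=(382,198),green=(403,193),spec=(228,247),pot=(496,317),cutter=(507,361)).items():
    u,v=int(u/1.5),int(v/1.5); A=t0[v-20:v+20,u-20:u+20].astype(int); print(n,abs(A-t[v-20:v+20,u-20:u+20]).mean().round(1),end=' ')
s=r.get_state(); print(s['gripper_width'],s['qd'].round(2))"
```

```text
((-0.1355677523011991, -0.005397086670214435), 0.97997843969723) 0.9611754385964912
glue 9.8 tape 9.8 cream 15.3 green 31.3 spec 10.1 pot 50.1 cutter 35.7 0.055675604786797554 [ 0.07  0.03 -0.02  0.05  0.04 -0.13]
```

```bash
python3 -c "
from plant import r
print(r.close_job())"
```

```text
the job is handed in; nothing more can be done
None
```

I opened both clamps, lifted the block out by its handle and handed the job in at about 18 s, still holding it in front of the phone lens. No verdict is reported.

- **Clamps:** I turned both wing knobs anticlockwise until they resisted at about 0.36 N·m. Hook a was seen against its pin, and a later picture from above showed both hooks swung clear.
- **Tilt:** The drive can't tilt the tool, so I gripped the handle along its 56 mm length with a light squeeze. I then tipped the block over its long edge in the jig so it pivoted in the fingers to about 39°. I raised the grip to 45 N before lifting.
- **Final pose, from image fits:** The face is 149–156 mm out along the lens axis and within about 3 mm of it each way. It is about 0.03 rad off square, and the long side is within 0.01 rad of the phone's width.
- **Steadiness:** Two wrist pictures taken a second apart showed no creep.

**Checks that disagreed or fell short:**
- The height of the grasp point above the face came out as 62 mm or 67 mm, depending on the camera.
- The mount's lower front edge sat about 7 px away from where my model put it.
- The before-and-after comparison of the other things on the worktop was inconclusive. The pot, the cutter and one spool changed most, probably because the arm or its shadow was over them. I saw no contact with anything else.

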